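# Tug-test the two lids of the rolling-stock case

### The job

The stock case is about to be carried off, so make sure that both of its lids are really caught. Begin with the left lid: tug its handle straight up until the sprung handle draws well out of the lid and hold it a moment; if the lid comes up instead, put it down, press it firmly home and tug again, until it stays down under the tug. Then do the same with the right lid, and leave both lids shut, both handles let go, and the vehicles standing round undisturbed.

Things in the scene. Friction and masses are not known exactly. Their poses are not given: they have to be found in the camera images.
- case: Plywood case with two lids side by side, 120 mm deep (x), 184 mm wide (y), rim 56 mm high, standing fast on the layout. Origin: centre of its underside. x points from the front (handles) to the back (hinges), y to the left lid, z up. Shut, the grey lids (6 mm plates, 124 x 87 mm) rest on sprung rubber buffers 5 mm above the rim, their tops 67 mm above the surface.
- lid_left (a joint): Hinge angle of the left (+y) lid, rad: 0 shut at rest, positive opening upward, -0.05 pressed to its stop. Hinge line along the case's y at x = +0.066, z = 0.044, 104 mm behind the handle. A hidden bolt may or may not hold the lid at the start; it lies equally high either way. Not caught, it lifts with 1 to 8 N at the handle and falls shut if let go; caught, it has about 0.02 rad of play.
- lid_right (a joint): The same for the right (-y) lid. Pressing either lid down against its buffer (1 mm for about 2 N, hard stop at about 5 mm and 11 N on the handle; 12 to 16 N is a firm press) slides its bolt home, where it stays; too weak a press may leave the bolt short, and the lid then still gives.
- handle_left (a joint): How far the left handle is drawn up out of its lid, m: 0 seated, 0.009 at its stop. It is sprung: it starts to move at about 4 N and takes about 9 N at 6 mm, 11 N at the stop, and goes back when let go.
- handle_right (a joint): The same for the right handle.
- left_grip (a point): Centre of the left handle's round grip bar: dark steel, along the case's y, 46 mm long, 10 mm thick, on two arms 42 mm apart that swing up to 0.3 rad to and fro, lightly sprung upright. At x = -0.038, y = +0.046 in the case, 93 mm up (26 mm above the lid) when lid and handle are down. Pinch it from above across its thickness (along the case's x); push it down to press the lid.
- right_grip (a point): The same for the right handle, at y = -0.046 in the case.
- lorry: Toy lorry with a covered back, 97 x 32 x 37 mm, standing loose to the right of the case; leave alone. Origin: centre of its underside.
- wagon: Open goods wagon, 82 x 31 x 30 mm, standing loose to the left of and behind the case; leave alone. Origin: centre of its underside.
- trailer: Small box trailer, 49 x 25 x 28 mm, standing loose, farther to the left behind the wagon; leave alone. Origin: centre of its underside.

How it is judged:
By the outcome, as a careful person would: the job done as asked, in the order asked, and still so for the second after the job is handed in, with the robot touching nothing.
It also fails if it takes over 51 s, if anything falls off the work surface, if the arm or the gripper's body presses on something with over 40 N, if the wrist force passes 120 N, or if a joint passes its speed limit or range.

### The arm

A 7-joint arm with a two-finger parallel gripper is mounted at the origin on a cart in front of the work surface, level with it; the furniture and walls round the work are solid. World frame = base frame: x ahead of the robot, y to its left, z up, the work surface at z = 0. Lengths are in m, angles in rad, forces in N, time in s.
With the tool pointing down it reaches from about 0.425 to 0.875 m from the base axis. Payload 4.7 kg.
Tool frame: the origin (TCP) lies between the finger pads; the fingertips stand manip.nose_length ahead of it and the grasp point (between the pads) lies 2 mm behind it (manip.nose_length is the distance from the TCP to the fingertips, in m); z points along the fingers, y is the line along which they close (so a half turn about z gives the same grasp; the last joint's range is limited). The gripper opens to 87 mm and grips with 3 to 60 N. Pads are 19 mm wide; open, the fingers measure 117 mm over their backs; the gripper's body (75 mm by 190 mm) begins 51 mm behind the grasp point.
Start: joints at [-1.247, 0.321, -0.07, 1.45, 0.023, 1.371, -0.057], TCP at [0.198, 0.619, 0.24] pointing down, gripper open.
Joint ranges: [-2.86, 2.86], [-0.3, 2.09], [-1.38, 1.24], [0.06, 2.45], [-1.56, 4.7], [0.09, 2.05], [-2.69, 2.69]. Speed limits (rad/s): [2.57, 2.57, 3.14, 3.14, 3.14, 3.14, 3.14].

### API

Orientations are given as a rotation vector (axis times angle).
In Python, from workcell import manip gives the robot as it stands.
- The arm moves only by the shell command python3 -m jog 'ROWS' [OPENING]. ROWS is JSON, a list of rows, each a list of 6 numbers: the shift along the tool's x, y, z in mm, then the turn, a rotation vector about the tool's x, y, z in rad. A call has 1 to 5 rows; each row is the pose to reach, as a shift and turn from the pose commanded when the call began, along the tool's axes at that moment; what a row does not reach only later rows make up. A row lasts 1/8 s, in which the tool goes at most 62.5 mm and 10.7 degrees, less where a joint would pass 70% of its speed; a pose out of reach is approached as far as the arm can. A call with a gripper value outside its range is refused whole. OPENING is the opening, from 0 (shut) to 1 (fully open), set as the call begins (- or left out, the last holds). The fingers move at their own pace and stop on an object; the grip force is fixed at half the most. Time passes only in rows, so rows that repeat a pose let the fingers close. It gives the time, the measured TCP pose, the force, the opening and the grip force at its end, in the units of the state.
- manip.get_obs(): the state, without advancing time (a new reading comes with each control period).
- manip.read_camera(name): name is "scene" or "top" or "wrist"; returns a dict with "img" (400x640x3 uint8, red, green, blue), "fx", "fy", "cx", "cy" (pixels), "xyz" and "orientation" of the camera in the world. Camera axes: x right, y up, looking along -z (the intrinsics and any distortion apply to the point x, -y, -z); pixel columns grow to the right and rows downward; lengths in m; the calibration is good to about 2 mm. A picture is of the moment at which its call begins. There is no depth.
- manip.close_job(): hands the job in; it is judged then, once.
Trained networks look in a picture, given as the dict that the camera call returned (one of the last four; its "shot" number tells which), for a name from the list of things; names that differ only in an ending like _2 or _b are one class to them, and where a whole thing is asked for, a point or a joint stands for the part that bears it (a point fixed in the world has none). Each returns a list of dicts, best first, with "p" (0 to 1); they miss things now and then, are a little off and sometimes report something else, mostly with a low value. They report only what shows in the picture. A call takes as long as a camera call.
- manip.masks_of(picture, query): "mask" (400x640 bool, what is visible of it) and "location" ([column, row] in pixels, amid what is visible of it).
The state is a dict: "time": time; "joint_positions": joint angles; "qd": joint speeds; "joint_efforts": joint torques, N m; "tool_pos": TCP position; "ee_rot": TCP orientation; "contact_force": force on the tool from outside, world axes, zero at the start; "torque": the same for the moment, N m; "width": finger opening in m; "finger_force": force on a finger pad.
Only numpy, scipy, OpenCV 4.12 (cv2) and the standard library are available. Lean on these libraries where they do the work, as an engineer would, in place of code of your own. Each camera call takes 0.05 s, during which the arm holds its last target. There are 200 camera calls.

## Working session

There is one attempt and no reset: what is moved stays moved. The work goes in short steps, Python scripts to look and compute and a shell command to move; the robot and the scene stay as the last step left them, time stands still between calls to the robot, and variables do not carry over. Pictures are saved under pics/ and viewed, at most 10 in all, crops included, and the job is handed in when it is done.

```bash
mkdir -p pics; cat > h.py <<'E'
import numpy as np, cv2
from scipy.spatial.transform import Rotation as R
from workcell import manip
def ray(p,uv):
    d=np.array([(uv[0]-p['cx'])/p['fx'],-(uv[1]-p['cy'])/p['fy'],-1.])
    o=np.array(p['orientation'],float)
    return np.array(p['xyz']),(R.from_rotvec(o) if o.size==3 else R.from_matrix(o.reshape(3,3)) if o.size==9 else R.from_quat(o)).apply(d)
def atz(p,uv,z):
    o,d=ray(p,uv); return o+d*(z-o[2])/d[2]
E
python3 - <<'E'
from h import *
o=manip.get_obs(); print({k:np.round(v,3) for k,v in o.items()}, manip.nose_length)
ims=[]
for c in ['top','scene']:
    p=manip.read_camera(c); ims.append(p['img']); print(c,[k for k in p if k!='img'],p['xyz'],p['orientation'],p['fx'],{k:p[k] for k in p if 'dist' in k})
    for q,z in [('left_grip',.093),('right_grip',.093),('lid_left',.067),('lid_right',.067),('case',.06),('lorry',.037),('wagon',.03),('trailer',.028)]:
        for r in manip.masks_of(p,q)[:2]:
            m=r['mask']; 
            rc=cv2.minAreaRect(np.argwhere(m)[:,::-1].astype(np.float32))
            print(c,q,round(r['p'],2),np.round(r['location']),m.sum(),np.round(atz(p,r['location'],z),4),np.round(rc[0]),np.round(rc[1]),round(rc[2],1))
    cv2.imwrite(f'pics/{c}0.png',p['img'][:,:,::-1])
E
```

```text
{'time': np.float64(0.0), 'joint_positions': array([-1.247,  0.322, -0.07 ,  1.452,  0.023,  1.371, -0.057]), 'qd': array([-0.   ,  0.001, -0.   , -0.001, -0.001, -0.   , -0.001]), 'joint_efforts': array([-1.0000e-03, -4.9128e+01, -4.0400e-01, -3.1253e+01, -6.4000e-02,
        4.4000e-02,  0.0000e+00]), 'tool_pos': array([0.198, 0.619, 0.238]), 'ee_rot': array([-4.850e-01, -3.104e+00,  3.000e-03]), 'contact_force': array([ 0.031, -0.156,  0.77 ]), 'torque': array([-0.006,  0.036, -0.015]), 'finger_force': np.float64(0.0), 'width': np.float64(0.087)} 0.017
top ['fx', 'fy', 'cx', 'cy', 'xyz', 'orientation', 'shot'] [ 0.32969647 -0.24360291  1.11028777] [ 0.17220251 -0.18160055 -1.65967797] 483.7831849300596 {}
top left_grip 0.67 [406. 211.] 2165 [ 0.5156 -0.4356  0.093 ] [407. 212.] [58. 39.] 81.3
top left_grip 0.53 [373. 231.] 95 [ 0.4799 -0.3599  0.093 ] [369. 232.] [ 5. 21.] 86.8
top right_grip 0.61 [411. 228.] 92 [ 0.478  -0.4414  0.093 ] [410. 227.] [ 5. 21.] 81.9
top lid_left 0.95 [365. 218.] 2213 [ 0.5136 -0.3506  0.067 ] [366. 217.] [58. 40.] 82.2
top lid_right 0.85 [405. 210.]
[... 570 characters left out ...]
grip 0.29 [321. 243.] 191 [ 0.4769 -0.3657  0.093 ] [320. 242.] [26.  9.] 53.1
scene right_grip 0.61 [321. 242.] 208 [ 0.4788 -0.363   0.093 ] [320. 242.] [27.  9.] 53.1
scene right_grip 0.53 [345. 273.] 175 [ 0.4795 -0.4485  0.093 ] [345. 274.] [30.  9.] 54.5
scene lid_left 0.8 [336. 239.] 2084 [ 0.5193 -0.3531  0.067 ] [336. 240.] [38. 64.] 63.4
scene lid_right 0.67 [359. 273.] 2637 [ 0.5122 -0.446   0.067 ] [363. 273.] [43. 70.] 63.4
scene case 0.82 [350. 266.] 6569 [ 0.5105 -0.4208  0.06  ] [352. 264.] [103.  76.] 55.8
scene lorry 0.84 [392. 329.] 992 [ 0.5112 -0.5553  0.037 ] [394. 327.] [23. 48.] 53.1
scene wagon 0.86 [310. 181.] 275 [ 0.5753 -0.1269  0.03  ] [312. 182.] [13. 24.] 32.0
```

View pics/top0.png

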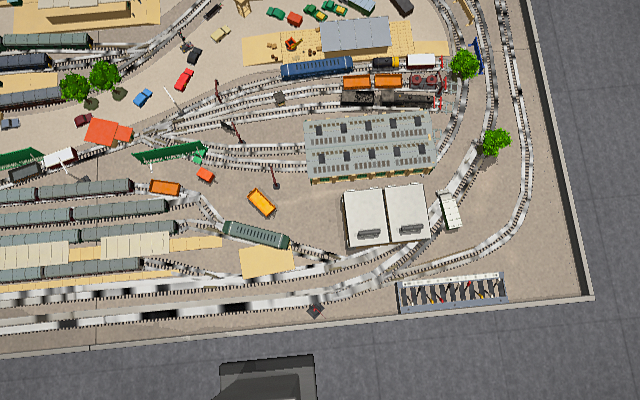

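View pics/scene0.png

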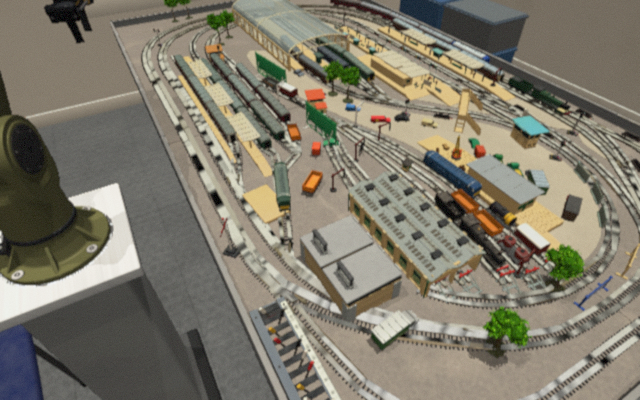

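```bash
cat >> h.py <<'E'
def rel(tp,yaw,cmd=None):
    "shift (mm) & turn in tool axes from measured pose to TCP tp, tool down, tool y at world yaw"
    o=manip.get_obs(); p=np.array(o['tool_pos']); r=R.from_rotvec(o['ee_rot'])
    t=R.from_matrix(np.array([[np.sin(yaw),np.cos(yaw),0],[-np.cos(yaw),np.sin(yaw),0],[0,0,-1.]]).T.reshape(3,3).T) if 0 else None
    y=np.array([np.cos(yaw),np.sin(yaw),0]); z=np.array([0,0,-1.]); x=np.cross(y,z)
    t=R.from_matrix(np.c_[x,y,z])
    return np.round(r.inv().apply(np.array(tp)-p)*1000,1), np.round((r.inv()*t).as_rotvec(),4)
E
python3 - <<'E'
from h import *
p=manip.read_camera('top')
for q in ['lid_left','lid_right']:
    m=manip.masks_of(p,q)[0]['mask']
    b=cv2.boxPoints(cv2.minAreaRect(np.argwhere(m)[:,::-1].astype(np.float32)))
    w=np.array([atz(p,u,.067)[:2] for u in b]); print(q,np.round(w,4).tolist(),np.round(w.mean(0),4))
    e=np.roll(w,-1,0)-w; print(np.round(np.linalg.norm(e,axis=1),3),np.round(np.degrees(np.arctan2(e[:,1],e[:,0])),1))
for tp,yw in [((.5,.38,.3),.8),((.58,.1,.3),.4),((.55,-.2,.3),.0),((.47,-.4,.25),0)]: print(rel(tp,yw))
E
```

```text
lid_left [[0.5802, -0.3065], [0.583, -0.3962], [0.4548, -0.3959], [0.4523, -0.3086]] [ 0.5176 -0.3518]
[0.09  0.128 0.087 0.128] [-88.2 179.9  91.6   0.9]
lid_right [[0.5808, -0.3979], [0.5856, -0.4867], [0.4569, -0.4869], [0.4525, -0.4004]] [ 0.5189 -0.443 ]
[0.089 0.129 0.087 0.128] [ -86.9 -179.9   92.9    1.1]
(array([-360.3, -135.7,  -60.4]), array([2.000e-04, 0.000e+00, 4.611e-01]))
(array([-521.9, -378. ,  -60.4]), array([2.000e-04, 0.000e+00, 8.611e-01]))
(array([-584.7, -672.9,  -60.5]), array([ 2.0000e-04, -0.0000e+00,  1.2611e+00]))
(array([-569.5, -887.7,  -10.5]), array([ 2.0000e-04, -0.0000e+00,  1.2611e+00]))
```

```bash
python3 -m jog '[[-51,-19,-9,0,0,0.1],[-102,-38,-18,0,0,0.2],[-153,-57,-27,0,0,0.3],[-204,-76,-36,0,0,0.4],[-255,-95,-45,0,0,0.5]]'; python3 -c "
from h import *
for tp,yw in [((.58,.1,.3),.4),((.55,-.2,.3),.0),((.47,-.4,.25),0)]: print(rel(tp,yw))"
```

```text
time: 1.68
tool_pos: [0.4134, 0.4497, 0.2852]
ee_rot: [1.242, 2.885, 0.001]
contact_force: [0.8, 0.5, 0.3]
width: 0.0868
finger_force: 0.0
(array([-368.5, -119.3,  -15. ]), array([ 7.000e-04, -3.000e-04,  3.578e-01]))
(array([-565.8, -347.3,  -15.2]), array([ 6.000e-04, -4.000e-04,  7.578e-01]))
(array([-656.1, -542.9,   34.6]), array([ 6.000e-04, -4.000e-04,  7.578e-01]))
```

```bash
python3 -m jog '[[-58,-19,-3,0,0,0.06],[-116,-38,-6,0,0,0.12],[-174,-57,-9,0,0,0.18],[-232,-76,-12,0,0,0.24],[-290,-95,-15,0,0,0.3]]'; python3 -c "
from h import *
for tp,yw in [((.55,-.2,.3),.02),((.47,-.4,.25),0.02)]: print(rel(tp,yw))"
```

```text
time: 2.3
tool_pos: [0.5439, 0.1735, 0.3]
ee_rot: [1.657, 2.668, 0.002]
contact_force: [0.5, 0.9, 0.3]
width: 0.087
finger_force: 0.0
(array([-3.375e+02, -1.601e+02, -2.000e-01]), array([ 0.001 , -0.0005,  0.4392]))
(array([-481.4, -320.5,   49.6]), array([ 0.001 , -0.0005,  0.4392]))
```

```bash
python3 -m jog '[[-54,-25,0,0,0,0.09],[-108,-50,0,0,0,0.18],[-162,-75,0,0,0,0.27],[-216,-100,0,0,0,0.36],[-270,-130,0,0,0,0.44]]'; python3 -c "
from h import *
for tp,yw in [((.47,-.4,.25),0.02),((.42,-.4,.25),0.02)]: print(rel(tp,yw))"
```

```text
time: 2.92
tool_pos: [0.547, -0.1259, 0.2998]
ee_rot: [2.2, 2.242, 0.002]
contact_force: [0.5, -0.3, -0.6]
width: 0.0872
finger_force: 0.0
(array([-272.6,  -82.2,   49.6]), array([ 0.0011, -0.0003, -0.0009]))
(array([-271.6, -132.2,   49.6]), array([ 0.0011, -0.0003, -0.0009]))
```

```bash
python3 -m jog '[[-55,-15,10,0,0,0],[-110,-30,20,0,0,0],[-164,-45,30,0,0,0],[-219,-60,40,0,0,0],[-273,-75,50,0,0,0]]'; python3 -m jog '[[0,0,0,0,0,0]]';  python3 - <<'E'
from h import *
o=manip.get_obs(); print(o['tool_pos'],o['joint_positions'])
p=manip.read_camera('wrist'); print(p['xyz'],p['fx'])
cv2.imwrite('pics/w1.png',p['img'][:,:,::-1])
for q in ['left_grip','right_grip']:
    for r in manip.masks_of(p,q)[:2]:
        rc=cv2.minAreaRect(np.argwhere(r['mask'])[:,::-1].astype(np.float32))
        print(q,round(r['p'],2),np.round(r['location']),r['mask'].sum(),np.round(atz(p,r['location'],.093),4),np.round(atz(p,rc[0],.093),4),np.round(rc[1]),rc[2])
E
```

```text
time: 3.55
tool_pos: [0.4775, -0.4003, 0.2495]
ee_rot: [2.197, 2.245, 0.001]
contact_force: [0.3, 0.1, 0.6]
width: 0.0869
finger_force: 0.0
time: 3.68
tool_pos: [0.4734, -0.4042, 0.2488]
ee_rot: [-2.208, -2.234, 0.006]
contact_force: [0.4, -0.2, 0.5]
width: 0.0867
finger_force: 0.0
[ 0.47343857 -0.40419764  0.24884477] [ 0.02256181  0.32138965  0.804031    1.53555511 -0.22947232  1.38426723
  0.85508203]
[ 0.47258842 -0.33184159  0.3915019 ] 326.79465781322807
left_grip 0.78 [326. 126.] 561 [ 0.4779 -0.3492  0.093 ] [ 0.4803 -0.3501  0.093 ] [52. 10.] 90.0
right_grip 0.96 [329. 218.] 590 [ 0.4822 -0.4364  0.093 ] [ 0.4815 -0.4382  0.093 ] [54. 11.] 90.0
```

View pics/w1.png

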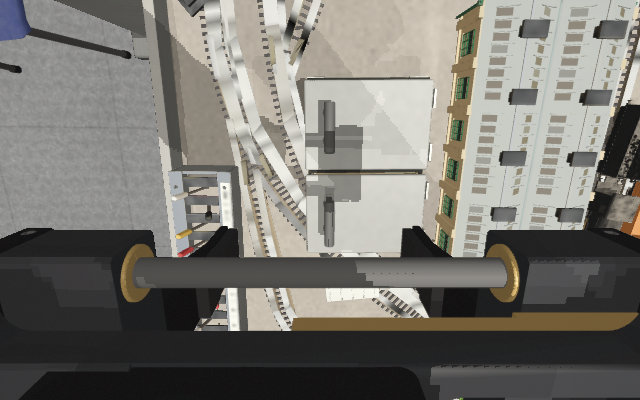

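```bash
python3 -c "
from h import *
print(rel((.480,-.351,.15),.014))"
```

```text
(array([46.8,  2.6, 99.6]), array([ 0.0005, -0.0009,  0.008 ]))
```

```bash
python3 -m jog '[[24,1,40,0,0,0],[47,3,85,0,0,0.008],[47,3,99,0,0,0.008],[47,3,99,0,0,0.008]]' 0.4; python3 - <<'E'
from h import *
p=manip.read_camera('wrist')
cv2.imwrite('pics/w2.png',p['img'][:,:,::-1])
for q in ['left_grip']:
    for r in manip.masks_of(p,q)[:2]:
        rc=cv2.minAreaRect(np.argwhere(r['mask'])[:,::-1].astype(np.float32))
        print(q,round(r['p'],2),np.round(r['location']),r['mask'].sum(),np.round(atz(p,r['location'],.093),4),np.round(atz(p,rc[0],.093),4),np.round(rc[1]),rc[2])
print(rel((.480,-.351,.092),.014))
E
```

```text
time: 4.32
tool_pos: [0.4803, -0.3516, 0.1509]
ee_rot: [2.205, 2.238, -0.001]
contact_force: [-0.7, -0.5, 0.5]
width: 0.055
finger_force: 0.0
left_grip 0.92 [320. 216.] 1183 [ 0.4799 -0.3478  0.093 ] [ 0.4799 -0.3466  0.093 ] [78. 16.] 90.0
(array([ 2.5, -0.7, 60.5]), array([ 0.0024,  0.0023, -0.0014]))
```

View pics/w2.png

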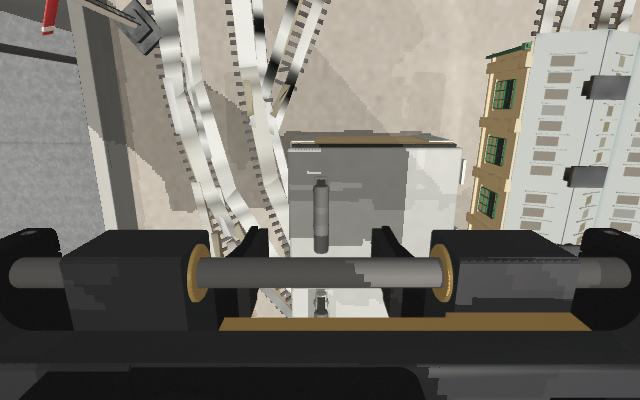

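```bash
python3 -m jog '[[1,0,20,0,0,0],[2,0,40,0,0,0],[2,0,53,0,0,0],[2,0,59,0,0,0],[2,0,59,0,0,0]]' 0.4 && python3 -m jog '[[0,0,0,0,0,0],[0,0,0,0,0,0],[0,0,0,0,0,0],[0,0,0,0,0,0]]' 0
```

```text
time: 5.05
tool_pos: [0.4794, -0.3498, 0.091]
ee_rot: [-2.207, -2.235, 0.001]
contact_force: [-0.8, -0.3, 0.5]
width: 0.0347
finger_force: 0.0
time: 5.55
tool_pos: [0.4799, -0.3499, 0.0918]
ee_rot: [2.206, 2.236, 0.001]
contact_force: [-0.3, -0.9, 0.8]
width: 0.009
finger_force: 30.0
```

```bash
python3 -m jog '[[0,0,-1.5,0,0,0],[0,0,-3,0,0,0],[0,0,-3,0,0,0]]' && python3 -m jog '[[0,0,-1.5,0,0,0],[0,0,-3,0,0,0],[0,0,-3,0,0,0]]'
```

```text
time: 5.92
tool_pos: [0.4804, -0.3498, 0.0947]
ee_rot: [2.206, 2.235, 0.001]
contact_force: [3.5, -0.3, -2.1]
width: 0.0089
finger_force: 30.0
time: 6.3
tool_pos: [0.481, -0.3497, 0.098]
ee_rot: [2.205, 2.235, 0.002]
contact_force: [4.7, -0.8, -2.8]
width: 0.0085
finger_force: 30.0
```

```bash
python3 -m jog '[[0,0,2,0,0,0],[0,0,4,0,0,0],[0,0,6,0,0,0],[0,0,6,0,0,0]]' && python3 -m jog '[[0,0,1,0,0,0],[0,0,2,0,0,0],[0,0,3,0,0,0],[0,0,4,0,0,0],[0,0,4,0,0,0]]'
```

```text
time: 6.8
tool_pos: [0.4795, -0.3498, 0.0916]
ee_rot: [-2.207, -2.235, 0.0]
contact_force: [1.9, -0.3, -0.1]
width: 0.009
finger_force: 30.0
time: 7.42
tool_pos: [0.4794, -0.3499, 0.0889]
ee_rot: [-2.207, -2.235, -0.001]
contact_force: [-0.7, 2.2, 9.2]
width: 0.0086
finger_force: 30.0
```

```bash
python3 -m jog '[[0,0,1,0,0,0],[0,0,2,0,0,0],[0,0,2,0,0,0]]'
```

```text
time: 7.8
tool_pos: [0.4793, -0.3499, 0.0874]
ee_rot: [-2.207, -2.235, -0.001]
contact_force: [-1.4, 1.9, 13.7]
width: 0.009
finger_force: 30.0
```

```bash
python3 -m jog '[[0,0,0.4,0,0,0],[0,0,0.4,0,0,0],[0,0,0.4,0,0,0]]'
```

```text
time: 8.18
tool_pos: [0.4793, -0.35, 0.0872]
ee_rot: [-2.207, -2.235, -0.001]
contact_force: [-2.8, 1.9, 14.5]
width: 0.0088
finger_force: 30.0
```

Firmly pressed; back to the rest height and tug again.

```bash
python3 -m jog '[[0,0,-2,0,0,0],[0,0,-4.5,0,0,0],[0,0,-6.4,0,0,0],[0,0,-6.4,0,0,0]]' && python3 -m jog '[[0,0,-2,0,0,0],[0,0,-4,0,0,0],[0,0,-6,0,0,0],[0,0,-6,0,0,0]]'
```

```text
time: 8.68
tool_pos: [0.4797, -0.3498, 0.0914]
ee_rot: [2.207, 2.236, -0.0]
contact_force: [0.8, -0.3, -0.2]
width: 0.0091
finger_force: 30.0
time: 9.18
tool_pos: [0.4799, -0.3497, 0.0969]
ee_rot: [2.207, 2.236, -0.0]
contact_force: [5.5, -2.3, -7.7]
width: 0.0091
finger_force: 30.0
```

```bash
python3 -m jog '[[0,0,-1.5,0,0,0],[0,0,-3,0,0,0],[0,0,-3,0,0,0]]'; python3 -c "
from h import *
p=manip.read_camera('wrist');cv2.imwrite('pics/w3.png',p['img'][:,:,::-1])
p=manip.read_camera('scene');cv2.imwrite('pics/s3.png',cv2.resize(p['img'][200:320,260:430,::-1],None,fx=4,fy=4))"
```

```text
time: 9.55
tool_pos: [0.4799, -0.3497, 0.0995]
ee_rot: [2.207, 2.236, -0.001]
contact_force: [6.0, -3.7, -9.2]
width: 0.0089
finger_force: 30.0
```

View pics/s3.png

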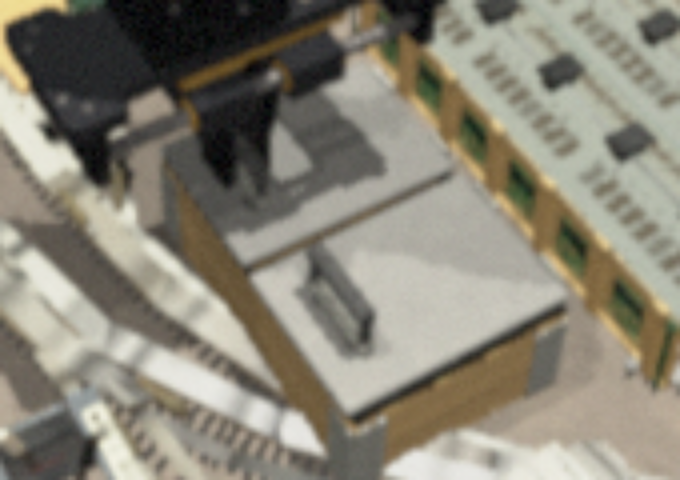

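The left lid lies flush with the right one (their front edge is continuous near (250,268)) while the gripper holds the drawn handle, so the lid is caught. I'll draw the handle a little further and hold.

```bash
python3 -m jog '[[0,0,-1,0,0,0],[0,0,-2,0,0,0],[0,0,-2,0,0,0],[0,0,-2,0,0,0],[0,0,-2,0,0,0]]'; python3 -m jog '[[0,0,0,0,0,0],[0,0,0,0,0,0],[0,0,0,0,0,0],[0,0,0,0,0,0],[0,0,0,0,0,0]]'
```

```text
time: 10.28
tool_pos: [0.4799, -0.3496, 0.1012]
ee_rot: [2.206, 2.236, -0.001]
contact_force: [6.3, -2.8, -9.8]
width: 0.0088
finger_force: 30.0
time: 10.9
tool_pos: [0.4798, -0.3497, 0.1012]
ee_rot: [2.207, 2.236, -0.001]
contact_force: [6.0, -3.2, -10.6]
width: 0.0088
finger_force: 30.0
```

```bash
python3 -m jog '[[0,0,3,0,0,0],[0,0,6,0,0,0],[0,0,9,0,0,0],[0,0,11,0,0,0],[0,0,11,0,0,0]]'; python3 -m jog '[[0,0,0,0,0,0],[0,0,0,0,0,0],[0,0,0,0,0,0],[0,0,-10,0,0,0],[0,0,-55,0,0,0]]' 0.4; python3 - <<'E'
from h import *
p=manip.read_camera('wrist')
cv2.imwrite('pics/w4.png',p['img'][:,:,::-1])
for q in ['left_grip','right_grip']:
    for r in manip.masks_of(p,q)[:2]:
        rc=cv2.minAreaRect(np.argwhere(r['mask'])[:,::-1].astype(np.float32))
        print(q,round(r['p'],2),np.round(r['location']),r['mask'].sum(),np.round(atz(p,r['location'],.093),4),np.round(atz(p,rc[0],.093),4),np.round(rc[1]),rc[2])
print(rel((.4815,-.441,.15),.014))
E
```

```text
time: 11.52
tool_pos: [0.4796, -0.3498, 0.0918]
ee_rot: [-2.207, -2.235, -0.0]
contact_force: [2.0, -0.3, -0.8]
width: 0.0087
finger_force: 30.0
time: 12.15
tool_pos: [0.4781, -0.3484, 0.1452]
ee_rot: [-2.203, -2.232, 0.003]
contact_force: [0.3, -0.6, 0.5]
width: 0.0348
finger_force: 0.0
left_grip 0.86 [324. 221.] 1166 [ 0.4805 -0.346   0.093 ] [ 0.4804 -0.3444  0.093 ] [16. 75.] 1.080924153327942
right_grip 0.7 [326. 306.] 211 [ 0.4821 -0.4068  0.093 ] [ 0.4811 -0.4083  0.093 ] [19. 12.] 90.0
right_grip 0.36 [325. 217.] 1164 [ 0.4808 -0.3431  0.093 ] [ 0.4804 -0.3443  0.093 ] [75. 15.] 90.0
(array([-89.9,  -0.8,  -0.1]), array([ 0.005 ,  0.0024, -0.0012]))
```

```bash
python3 -m jog '[[-45,0,0,0,0,0],[-91,0,0,0,0,0],[-91,0,0,0,0,0],[-91,0,0,0,0,0]]'; python3 - <<'E'
from h import *
p=manip.read_camera('wrist')
cv2.imwrite('pics/w5.png',p['img'][:,:,::-1])
for q in ['right_grip']:
    for r in manip.masks_of(p,q)[:2]:
        rc=cv2.minAreaRect(np.argwhere(r['mask'])[:,::-1].astype(np.float32))
        print(q,round(r['p'],2),np.round(r['location']),r['mask'].sum(),np.round(atz(p,r['location'],.093),4),np.round(atz(p,rc[0],.093),4),np.round(rc[1]),rc[2])
print(rel((.4813,-.441,.092),.014))
E
```

```text
time: 12.8
tool_pos: [0.4806, -0.4399, 0.1456]
ee_rot: [-2.206, -2.234, -0.001]
contact_force: [1.4, 1.3, -0.0]
width: 0.0349
finger_force: 0.0
right_grip 0.6 [322. 222.] 1215 [ 0.4819 -0.4385  0.093 ] [ 0.4819 -0.437   0.093 ] [74. 17.] 90.0
(array([-2.1, -0.2, 54. ]), array([-0.0001, -0.0018,  0.0008]))
```

View pics/w5.png

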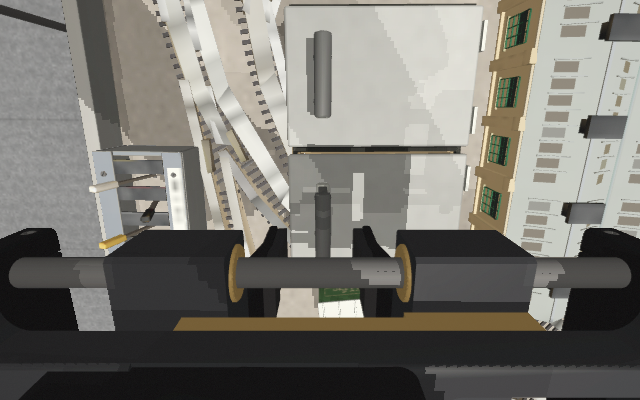

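```bash
python3 -m jog '[[0,0,20,0,0,0],[0,0,40,0,0,0],[0,0,50,0,0,0],[0,0,54,0,0,0],[0,0,54,0,0,0]]' 0.4 && python3 -m jog '[[0,0,0,0,0,0],[0,0,0,0,0,0],[0,0,0,0,0,0],[0,0,0,0,0,0]]' 0; python3 -m jog '[[0,0,-1.5,0,0,0],[0,0,-3,0,0,0],[0,0,-3,0,0,0]]' && python3 -m jog '[[0,0,-1.5,0,0,0],[0,0,-3,0,0,0],[0,0,-3,0,0,0]]'
```

```text
time: 13.52
tool_pos: [0.4808, -0.4409, 0.0924]
ee_rot: [-2.207, -2.236, 0.0]
contact_force: [-0.2, 0.7, 0.2]
width: 0.0348
finger_force: 0.0
time: 14.02
tool_pos: [0.4811, -0.4408, 0.0928]
ee_rot: [2.206, 2.236, 0.0]
contact_force: [-0.0, 0.4, 0.5]
width: 0.0088
finger_force: 30.0
time: 14.4
tool_pos: [0.4816, -0.4408, 0.0957]
ee_rot: [2.206, 2.235, 0.001]
contact_force: [2.9, -0.9, -2.2]
width: 0.0087
finger_force: 30.0
time: 14.78
tool_pos: [0.4822, -0.4407, 0.0989]
ee_rot: [2.205, 2.235, 0.002]
contact_force: [5.4, -2.4, -2.7]
width: 0.0091
finger_force: 30.0
```

The right lid gives at under 3 N, as the left one did, so it isn't caught. I'll put it down and press it home.

```bash
python3 -m jog '[[0,0,2,0,0,0],[0,0,4,0,0,0],[0,0,6,0,0,0],[0,0,6,0,0,0]]' && python3 -m jog '[[0,0,1,0,0,0],[0,0,2,0,0,0],[0,0,3.5,0,0,0],[0,0,5,0,0,0],[0,0,5,0,0,0]]'
```

```text
time: 15.28
tool_pos: [0.4806, -0.4408, 0.0927]
ee_rot: [-2.207, -2.235, 0.0]
contact_force: [3.3, -0.8, -1.2]
width: 0.009
finger_force: 30.0
time: 15.9
tool_pos: [0.4804, -0.441, 0.0894]
ee_rot: [-2.207, -2.235, -0.001]
contact_force: [-0.4, 3.1, 9.8]
width: 0.0085
finger_force: 30.0
```

```bash
python3 -m jog '[[0,0,1,0,0,0],[0,0,2,0,0,0],[0,0,2,0,0,0]]'
```

```text
time: 16.27
tool_pos: [0.4803, -0.441, 0.0879]
ee_rot: [-2.207, -2.235, -0.001]
contact_force: [-2.1, 3.9, 13.9]
width: 0.0086
finger_force: 30.0
```

```bash
python3 -m jog '[[0,0,0.5,0,0,0],[0,0,0.5,0,0,0],[0,0,0.5,0,0,0]]' && python3 -m jog '[[0,0,-2.5,0,0,0],[0,0,-5,0,0,0],[0,0,-7.5,0,0,0],[0,0,-7.5,0,0,0]]' && python3 -m jog '[[0,0,-2,0,0,0],[0,0,-4,0,0,0],[0,0,-6,0,0,0],[0,0,-6,0,0,0]]'
```

```text
time: 16.65
tool_pos: [0.4803, -0.441, 0.0877]
ee_rot: [-2.207, -2.235, -0.001]
contact_force: [-2.4, 4.1, 14.7]
width: 0.0089
finger_force: 30.0
time: 17.15
tool_pos: [0.4808, -0.4408, 0.0924]
ee_rot: [2.207, 2.236, -0.0]
contact_force: [1.7, -1.9, -0.6]
width: 0.0087
finger_force: 30.0
time: 17.65
tool_pos: [0.4811, -0.4407, 0.0977]
ee_rot: [2.207, 2.236, -0.0]
contact_force: [4.7, -3.3, -7.5]
width: 0.0089
finger_force: 30.0
```

The force now climbs to 7.5 N at the same draw, so the lid holds. I'll draw the handle fully and hold.

```bash
python3 -m jog '[[0,0,-1.5,0,0,0],[0,0,-3,0,0,0],[0,0,-4,0,0,0],[0,0,-5,0,0,0],[0,0,-5,0,0,0]]'; python3 -m jog '[[0,0,0,0,0,0],[0,0,0,0,0,0],[0,0,0,0,0,0],[0,0,0,0,0,0],[0,0,0,0,0,0]]'; python3 -c "
from h import *
p=manip.read_camera('scene');cv2.imwrite('pics/s6.png',cv2.resize(p['img'][200:320,260:430,::-1],None,fx=4,fy=4))"
```

```text
time: 18.27
tool_pos: [0.4811, -0.4407, 0.102]
ee_rot: [2.207, 2.236, -0.001]
contact_force: [5.5, -3.8, -11.2]
width: 0.0091
finger_force: 30.0
time: 18.9
tool_pos: [0.4811, -0.4406, 0.1019]
ee_rot: [2.207, 2.236, -0.001]
contact_force: [5.6, -4.6, -9.7]
width: 0.0092
finger_force: 30.0
```

View pics/s6.png

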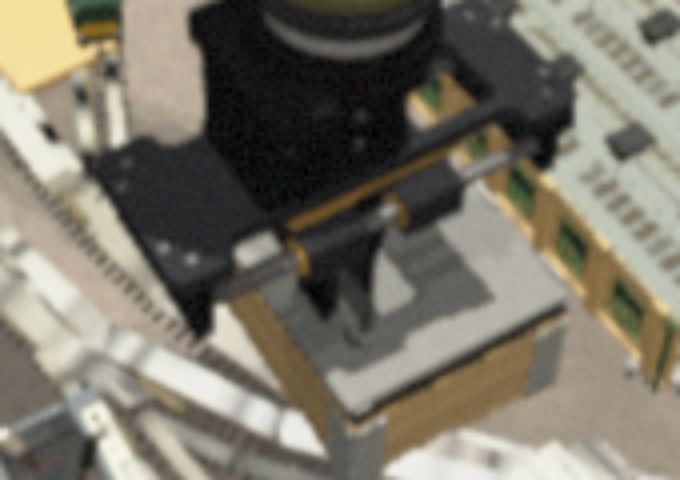

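The right lid's front corner is still at (355,415), the same as at rest, so the lid stays down under about 10 N. Next: lower, release, back off.

```bash
python3 -m jog '[[0,0,3,0,0,0],[0,0,6,0,0,0],[0,0,9,0,0,0],[0,0,11,0,0,0],[0,0,11,0,0,0]]'; python3 -m jog '[[0,0,0,0,0,0],[0,0,0,0,0,0],[0,0,0,0,0,0],[0,0,-10,0,0,0],[0,0,-50,0,0,0]]' 0.4;  python3 -m jog '[[0,0,-50,0,0,0],[30,0,-100,0,0,0],[90,0,-140,0,0,0],[150,0,-140,0,0,0],[150,0,-140,0,0,0]]'; python3 -c "
from h import *
p=manip.read_camera('scene');cv2.imwrite('pics/s7.png',p['img'][:,:,::-1])
for q,z in [('lorry',.037),('wagon',.03)]:
    for r in manip.masks_of(p,q)[:1]: print(q,r['location'])
"
```

```text
time: 19.58
tool_pos: [0.4807, -0.4408, 0.0929]
ee_rot: [-2.207, -2.235, -0.0]
contact_force: [1.2, -0.9, -0.4]
width: 0.0092
finger_force: 30.0
time: 20.2
tool_pos: [0.4797, -0.4393, 0.1412]
ee_rot: [-2.203, -2.232, 0.001]
contact_force: [0.2, -0.3, 0.4]
width: 0.0344
finger_force: 0.0
time: 20.82
tool_pos: [0.4808, -0.2855, 0.2839]
ee_rot: [-2.197, -2.245, -0.007]
contact_force: [-0.2, -0.4, 0.8]
width: 0.0346
finger_force: 0.0
lorry [392.5, 329.5]
wagon [324.8, 242.6]
```

View pics/s7.png

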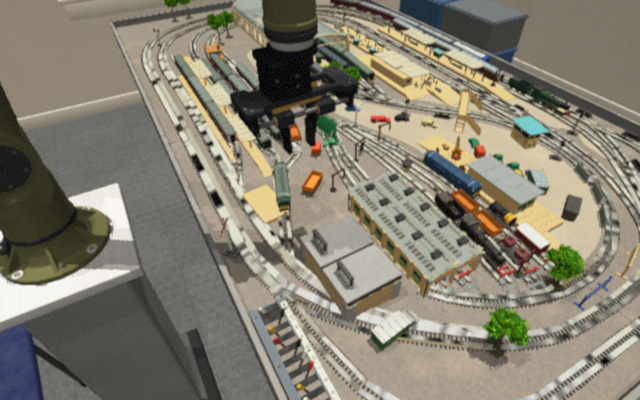

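Both lids are shut, the handles at (320,242) and (345,274) are seated, and the lorry (392,329) and wagon (312,182) haven't moved. The gripper is clear of everything.

```bash
python3 -c "
from workcell import manip
print(manip.close_job())"
```

```text
the job is handed in; nothing more can be done
None
```

Neither lid was caught at first: I pressed the left and then the right home at about 14.5 N, and each then stayed down under a held 10 N tug. Both are shut with handles let go, the lorry and wagon stand where they were (the trailer was never picked out in the images), and the job is handed in.

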